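# Reset the swivel of a jeweller's bench vise

### The arm

A 6-joint arm with a two-finger parallel gripper is mounted at the origin on the work surface. World frame = base frame: x ahead of the robot, y to its left, z up, the work surface at z = 0. Lengths are in m, angles in rad, forces in N, time in s.
With the tool pointing down it reaches from about 0.3 to 0.825 m from the base axis. Payload 5.4 kg.
Tool frame: the origin (TCP) lies midway between the tips of the shut fingers; the grasp point (between the pads) lies 19 mm behind it (r.grasp_offset is the distance from the TCP to the grasp point, in m); z points along the fingers, y is the line along which they close (so a half turn about z gives the same grasp; the last joint's range is limited). The gripper opens to 92 mm and grips with 3 to 60 N. Pads are 20 mm wide; open, the fingers measure 128 mm over their backs; the gripper's body (75 mm by 189 mm) begins 69 mm behind the grasp point.
Start: joints at [-1.53, 0.158, 1.597, -0, 1.386, -0.21], TCP at [0.143, -0.557, 0.215] pointing down, gripper open.
Joint ranges: [-2.91, 2.91], [-0.94, 2.29], [0.18, 2.7], [-1.29, 4.43], [0.17, 2.64], [-3, 3]. Speed limits (rad/s): [2.57, 2.57, 3.14, 3.14, 3.14, 3.14].

### API

Orientations are given as a rotation vector (axis times angle).
In Python, from plant import monitor, imaging, r gives the robot as it stands.
- The arm moves only by the tool apply_moves, never from a script. Its arguments are lists of equal length, an entry for each row: "delta_rot": the turn, a rotation vector about the tool's x, y, z in degrees, a list of three; "xyz": the shift along the tool's x, y, z in mm, a list of three; "grip": the closure in counts, from 0 (fully open) to 255 (shut). A call has 1 to 12 rows; each row shifts and turns the commanded pose from where the row before left it, along the tool's axes as they then stand; what a row does not reach is not made up. A row lasts 1/12 s, in which the tool goes at most 41.7 mm and 7.16 degrees, less where a joint would pass 70% of its speed; a pose out of reach is approached as far as the arm can. A call with a gripper value outside its range is refused whole. The fingers move at their own pace and stop on an object; "squeeze" is the grip in N (left out, the last holds). Time passes only in rows, so rows that do not move let the fingers close. It gives the time, the measured TCP pose, the force, the opening and the grip force at its end, in the units of the state.
- monitor.get_state(): the state, without advancing time (a new reading comes with each control period).
- imaging.capture(name): name is "side" or "top" or "wrist"; returns a dict with "color" (384x512x3 uint8, red, green, blue), "depth" (384x512 float32, m along the optical axis (not along the pixel's ray), 0 where there is no reading), "fx", "fy", "cx", "cy" (pixels), "D" ([k1, k2, p1, p2, k3] as OpenCV has them; the pictures are not rectified), "position" and "orientation" of the camera in the world; the wrist camera has in their place "tool_from_camera" (4x4, takes a point from camera to tool coordinates, whose origin is the TCP and whose axes are the flange's). Camera axes: x right, y up, looking along -z (the intrinsics and any distortion apply to the point x, -y, -z); pixel columns grow to the right and rows downward; lengths in m; the calibration is good to about 2 mm. A picture is of the moment at which its call begins: read the wrist's pose just before it.
- r.hand_in(): hands the job in; it is judged then, once.
The state is a dict: "clock": time; "joint_pos": joint angles; "qd": joint speeds; "joint_torque": joint torques, N m; "tool_pos": TCP position; "tool_rot": TCP orientation; "force": force on the tool from outside, world axes, zero at the start; "wrist_torque": the same for the moment, N m; "opening": finger opening in m; "grip_force": force on a finger pad.
Only numpy, scipy, OpenCV 4.12 (cv2) and the standard library are available. Lean on these libraries where they do the work, as an engineer would, in place of code of your own. Each camera call takes 0.05 s, during which the arm holds its last target. There are 200 camera calls.

### The job

The little bench vise has to stand at forty-five degrees for the next job. Slacken the wing knob of its swivel clamp until the head is free, swing the head round until its pointer stands at the 45 degree line (the long line in the middle of the scale on the base), then do the knob up again firmly by feel, so that the head is locked. Leave the things lying round the vise where they are.

Things in the scene. Friction and masses are not known exactly. Their poses are not given: they have to be found in the camera images.
- vise: The fixed base of a small swivel vise, bolted to the bench: a round cast flange 148 mm across and 20 mm high with three low bolting ears, and on it a bare steel scale ring 140 mm across, top at 22 mm. Origin: centre of its underside, on the vertical swivel axis; z up. Base frame: the clamp boss and knob stand on the -x side, the scale covers the quarter from -y (0) to +x (90 degrees).
- mark_0 (a point): Point on the 0 degree line of the scale, 63 mm from the swivel axis, 22 mm up. The scale has fine dark lines every 5 degrees, longer ones every 15, and the longest and thickest (13 mm) at 0, 45 and 90 only.
- mark_45 (a point): Point on the 45 degree line, 63 mm from the swivel axis, 22 mm up: the long line half-way along the scale.
- mark_90 (a point): Point on the 90 degree line, 63 mm from the swivel axis, 22 mm up.
- swivel (a joint): Swivel angle of the vise head about the vertical axis through the base's origin, rad: 0 with the pointer at the 0 line, grows counter-clockwise seen from above, 0.785 at the 45 degree line. Starts at -0.25 to 0.3; free travel -0.6 to 1.7. Slack, it turns against a drag of about 0.3 N m and stays where it is left; clamped it resists with over 1.5 N m.
- vise_head: The swivelling head of the vise: jaws, anvil, neck and, at its foot, a round steel turntable 106 mm across, 22 to 34 mm above the bench, with a bevelled rim on which the clamp shoe presses. Origin at bench height on the swivel axis; z up, x towards the jaws, -y towards the pointer. The rim is a little out of true, so the knob does not nip at the same reading all the way round.
- pointer (a point): Tip of the pointer, a dark tongue 7 mm wide that lies on the bevel of the turntable and ends in a point over the scale, 57 mm from the swivel axis, 24 mm up, on the head's right side (looking from anvil to jaws).
- anvil_tail (a point): A grasp point in the anvil tail of the vise head: a block with upright flat sides, 40 mm wide, reaching from the fixed jaw back to 50 mm from the swivel axis; top at 104 mm, underside at 70 mm (wider body, 50 mm, from 72 down to 60 mm). This point is 30 mm behind the axis, 92 mm up, midway between the sides. Site frame: x towards the jaws, y across the tail, z up.
- jaws (a point): Middle of the shut jaws of the head, 22 mm in front of the swivel axis, 107 mm up. Both jaws together measure 48 mm along x (from 1 mm behind the swivel axis to 47 mm in front of it) and 64 to 66 mm across; tops at 118 mm. In front of them a slide, screw and 84 mm cross bar reach out to 105 mm from the axis at 65 to 91 mm height. Frame as anvil_tail.
- knob_grip (a point): Centre of the clamp's wing knob: a flat dark bar 42 mm along x, 11 mm thick along y (the faces to pinch), 28 mm tall along z (20 mm in the middle). z is the screw axis, pointing up and outward, leaning 38 degrees from vertical away from the swivel axis. The point lies 76 mm from that axis, 66 mm up. The stem below is 11 mm thick; the boss begins 29 mm down. The anvil tail may stand close behind.
- clamp_knob (a joint): Turn of the wing knob about its screw, rad; grows counter-clockwise seen from above it, which loosens; it rises 2 mm per rad. Starts tight, -0.1 to 0.1; lets go between 0.25 and 0.75. Slack it drags with 0.25 N m; once it nips, 0.2 to 0.35 N m builds up towards firmly tight. At the 45 degree line it nips later than where the head stood at first. Stops at -0.4 and 1.8; stays where left.
- clamp_shoe: Brass block 16 x 14 x 6 mm, captive in the boss between the end of the clamp screw and the bevelled rim of the head's turntable; hardly visible. Origin at the middle of its face on the rim. Clamped it is pressed on the rim with 50 N or more at first, and firmly tight is over 60 N; slack only its weight (about 2 N) rests there.
- tealight: Bystander: aluminium candle cup, 39 mm across, 16 mm high, origin at its underside. To be left alone.
- tweezers: Bystander: dark steel tweezers lying flat, 125 mm long along x, 6 mm high, origin under the middle. To be left alone.
- needle_file: Bystander: needle file with a round wooden handle, 165 mm long along x, 13 mm thick, origin under the middle. To be left alone.
- solder_block: Bystander: pale soldering block 70 x 45 x 28 mm, origin at its underside. To be left alone.

How it is judged:
By the outcome, as a careful person would: the job done as asked, in the order asked, and still so for the second after the job is handed in, with the robot touching nothing.
It also fails if it takes over 61 s, if anything falls off the work surface, if the arm or the gripper's body presses on something with over 40 N, if the wrist force passes 120 N, or if a joint passes its speed limit or range.

## Working session

There is one attempt and no reset: what is moved stays moved. The work goes in short steps, Python scripts to look and compute and a tool call to move; the robot and the scene stay as the last step left them, time stands still between calls to the robot, and variables do not carry over. Pictures are saved under pics/ and viewed, at most 10 in all, crops included, and the job is handed in when it is done.

Besides the shell and the picture viewer there is one more tool, called after "Emit:" by a JSON object that holds its "fn" and its "kwargs". apply_moves: Moves the arm, as the interface text tells. Its arguments: {"type":"object","properties":{"delta_rot":{"type":"array"},"xyz":{"type":"array"},"grip":{"type":"array"},"squeeze":{"type":"number"}},"required":["delta_rot","xyz","grip"]}

```bash
mkdir -p pics; ls
cat > h.py <<'E'
import numpy as np, cv2
from scipy.spatial.transform import Rotation as R
from plant import monitor, imaging, r
def rot(o):
    o=np.array(o,float)
    if o.shape==(3,3): return o
    return R.from_rotvec(o).as_matrix() if o.size==3 else R.from_quat(o).as_matrix()
def cap(n):
    s=monitor.get_state(); d=imaging.capture(n)
    if n=="wrist":
        T=np.eye(4);T[:3,:3]=rot(s["tool_rot"]);T[:3,3]=s["tool_pos"]
        T=T@np.array(d["tool_from_camera"]); d["P"]=T[:3,3]; d["M"]=T[:3,:3]
    else: d["P"]=np.array(d["position"]); d["M"]=rot(d["orientation"])
    d["K"]=np.array([[d["fx"],0,d["cx"]],[0,d["fy"],d["cy"]],[0,0,1.]])
    return d
def rays(d,uv):
    n=cv2.undistortPoints(np.array(uv,float).reshape(-1,1,2),d["K"],np.array(d["D"],float)).reshape(-1,2)
    return np.c_[n[:,0],-n[:,1],-np.ones(len(n))]@d["M"].T
def onz(d,uv,z):
    q=rays(d,uv); return d["P"]+q*((z-d["P"][2])/q[:,2])[:,None]
def cloud(d):
    h,w=d["depth"].shape; v,u=np.mgrid[:h,:w]
    q=rays(d,np.c_[u.ravel(),v.ravel()])
    return (d["P"]+q*d["depth"].reshape(-1,1)).reshape(h,w,3)
def proj(d,p):
    c=(np.atleast_2d(p)-d["P"])@d["M"]; c=c*[1,-1,-1]
    return cv2.projectPoints(c,np.zeros(3),np.zeros(3),d["K"],np.array(d["D"],float))[0].reshape(-1,2)
def save(n,im): cv2.imwrite("pics/"+n+".png",np.ascontiguousarray(im[...,::-1]))
E
python3 - <<'E'
from h import *
s=monitor.get_state(); print(s["clock"],s["tool_pos"],s["tool_rot"],s["force"],s["opening"],r.grasp_offset)
a=cap("top");b=cap("side")
print({k:(v if np.size(v)<20 else 0) for k,v in a.items()}); print(b["position"],b["orientation"],b["fx"])
np.savez("first.npz",t=a["color"],td=a["depth"],s=b["color"])
save("top",a["color"]);save("side",b["color"])
E
```

```text
pics
0.0 [ 0.14266264 -0.55638592  0.21364619] [-3.11510766e+00 -3.92720160e-01 -2.29225945e-04] [-0.67528041 -0.81771423 -1.17628802] 0.09186770019004821 0.0187
{'color': 0, 'depth': 0, 'fx': 414.4236674176723, 'fy': 414.4236674176723, 'cx': 256.70744897935765, 'cy': 195.1826760759865, 'D': array([0.04556772, 0.        , 0.        , 0.        , 0.        ]), 'position': array([0.51145514, 0.05809753, 0.89151799]), 'orientation': array([ 0.15228343, -0.09424941, -1.55404061]), 'P': array([0.51145514, 0.05809753, 0.89151799]), 'M': array([[ 0.01588567,  0.98757715, -0.15632981],
       [-0.99923149,  0.0100769 , -0.03787979],
       [-0.0358339 ,  0.15681141,  0.98697827]]), 'K': array([[414.42366742,   0.        , 256.70744898],
       [  0.        , 414.42366742, 195.18267608],
       [  0.        ,   0.        ,   1.        ]])}
[0.15071359 0.65470903 0.50981044] [ 0.46672366 -1.29689916 -2.15793513] 407.18092538107646
```

View pics/top.png

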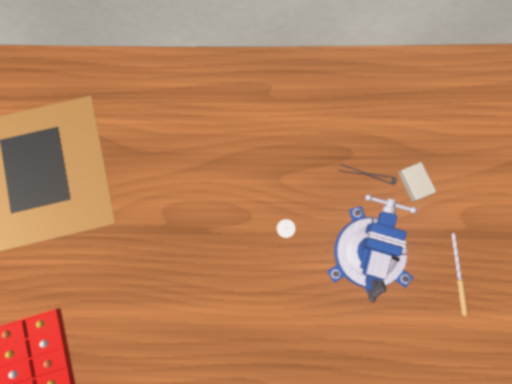

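View pics/side.png

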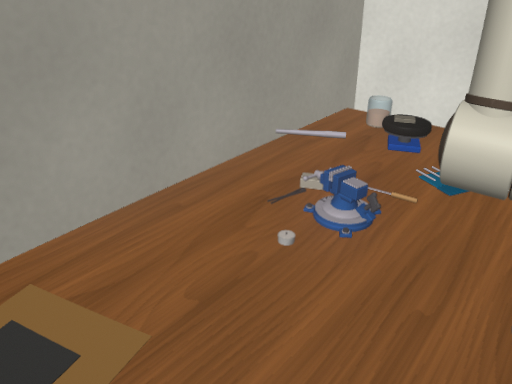

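The top view shows the vise at about (371,252), with jaws up the picture, the knob dark at (377,290), the file at (460,275), the tweezers at (370,175), the block at (417,181) and the tealight at (286,228). The side view shows the knob at (373,202).

Run:
```python
from h import *
f=np.load("first.npz"); a=cap("top")
C=cloud(a); im=a["color"].astype(int); 
hsv=cv2.cvtColor(a["color"],cv2.COLOR_RGB2HSV)
reg=np.zeros(hsv.shape[:2],bool); reg[185:305,320:420]=1
ring=reg&(hsv[...,1]<70)&(hsv[...,2]>120)&(C[...,2]>.012)&(C[...,2]<.03)
p=C[ring]; print(len(p),p[:,2].mean())
blue=reg&(hsv[...,0]>100)&(hsv[...,0]<130)&(hsv[...,1]>120)
# flange blue outer edge: circle fit via hull of ring
h=cv2.convexHull(np.argwhere(ring)[:,::-1].astype(np.float32)).reshape(-1,2)
w=onz(a,h,.022)[:,:2]
A=np.c_[2*w,np.ones(len(w))];s=np.linalg.lstsq(A,(w**2).sum(1),rcond=None)[0]
print("ring centre",s[:2],np.sqrt(s[2]+s[0]**2+s[1]**2), np.std(np.hypot(*(w-s[:2]).T)))
dark=reg&(hsv[...,2]<90)&(hsv[...,1]<120)
n,l,st,ce=cv2.connectedComponentsWithStats(dark.astype(np.uint8))
for i in range(1,n):
    if st[i,4]>8: q=C[l==i]; print(st[i],ce[i],np.median(q,0), onz(a,[ce[i]],.066)[0], onz(a,[ce[i]],.026)[0])
```

```text
1625 0.022636380905416968
ring centre [ 0.55635797 -0.17726839] 0.10908390039545451 0.01886555526737419
[393 256   6   5  16] [395.1875 257.875 ] [ 0.52222535 -0.18932677  0.0342869 ] [ 0.52203906 -0.18050026  0.066     ] [ 0.52255189 -0.19206138  0.026     ]
[374 281   4   4  11] [375.45454545 282.63636364] [ 0.47330355 -0.14294462  0.0586811 ] [ 0.47429787 -0.14139226  0.066     ] [ 0.47249743 -0.15105842  0.026     ]
[381 282   4   6  13] [382.46153846 284.61538462] [ 0.4709895  -0.15060044  0.08018522] [ 0.47089419 -0.15449094  0.066     ] [ 0.46892883 -0.16479179  0.026     ]
```

Emit:
{"fn": "apply_moves", "kwargs": {"delta_rot": [[0,0,0],[0,0,0],[0,0,0],[0,0,0],[0,0,0],[0,0,0],[0,0,0],[0,0,0],[0,0,0],[0,0,0],[0,0,0],[0,0,0]], "xyz": [[30,-20,-12],[30,-20,-12],[30,-20,-12],[30,-20,-12],[30,-20,-12],[30,-20,-12],[30,-20,-12],[30,-20,-12],[30,-20,-12],[30,-20,-12],[30,-20,-12],[30,-20,-12]], "grip": [0,0,0,0,0,0,0,0,0,0,0,0]}}

```text
clock: 1.15
tool_pos: [0.4326, -0.2335, 0.359]
tool_rot: [-3.117, -0.393, 0.0]
force: [0.7, -1.3, -0.1]
opening: 0.0918
grip_force: 0.0
```

Run:
```python
from h import *
s=monitor.get_state(); print(s["clock"],s["tool_pos"],s["tool_rot"],s["joint_pos"])
d=cap("wrist"); print(d["tool_from_camera"],d["fx"],d["P"])
save("w1",d["color"]); print(proj(d,[.53,-.14,.022]))
```

```text
1.15 [ 0.43264317 -0.23347652  0.35904025] [-3.11687968e+00 -3.92850597e-01  1.49415954e-04] [-7.41209474e-01 -1.15590710e-01  1.59473218e+00 -3.82585107e-05
  1.66255326e+00  5.78826203e-01]
[[-1.43187844e-03  9.70873686e-01  2.39587638e-01  6.67384444e-02]
 [ 9.99998932e-01  1.46049456e-03  5.81047329e-05 -1.77068045e-04]
 [-2.93504085e-04  2.39587465e-01 -9.70874740e-01 -1.68147416e-01]
 [ 0.00000000e+00  0.00000000e+00  0.00000000e+00  1.00000000e+00]] 281.53492450886347 [ 0.4972674  -0.21675154  0.52718182]
[[221.68465732  92.12622884]]
```

Emit:
{"fn": "apply_moves", "kwargs": {"delta_rot": [[0,0,0],[0,0,0],[0,0,0],[0,0,0],[0,0,0],[0,0,0]], "xyz": [[26,-12,22],[26,-12,22],[26,-12,22],[26,-12,22],[26,-12,22],[0,0,0]], "grip": [0,0,0,0,0,0]}}

```text
clock: 1.7
tool_pos: [0.5426, -0.1406, 0.2424]
tool_rot: [-3.109, -0.398, 0.011]
force: [-0.2, 1.2, -0.1]
opening: 0.0918
grip_force: 0.0
```

Run:
```python
from h import *
import pickle
s=monitor.get_state(); print(s["clock"],s["tool_pos"])
d=cap("wrist"); pickle.dump(d,open("w2.pkl","wb"))
print(proj(d,[.53,-.14,.022]))
u,v=proj(d,[.52,-.14,.022])[0].astype(int)
x0=max(0,min(u-110,512-220)); y0=max(0,min(v-85,384-170)); print(x0,y0)
save("w2",cv2.resize(d["color"][y0:y0+170,x0:x0+220],None,fx=3.5,fy=3.5,interpolation=cv2.INTER_CUBIC))
```

```text
1.7 [ 0.54260716 -0.14056207  0.24236755]
[[259.4418186  179.66577127]]
147 101
```

View pics/w2.png

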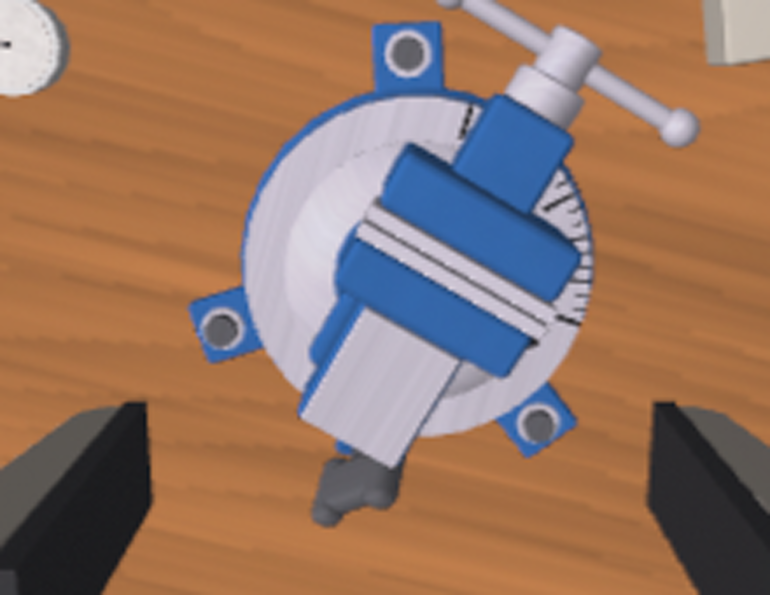

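The wrist crop shows the 0 line at (568,320), the 45 line at (557,200) and the 90 line at (467,122). The anvil top's corners are (365,305), (463,358), (390,467), (299,412). The knob is at (358,488), partly under the tail, and something dark at (533,342) is the pointer.

Run:
```python
from h import *
import pickle
d=pickle.load(open("w2.pkl","rb"))
f=lambda L:np.array(L)/3.5+[147,101]
C=cloud(d)
hsv=cv2.cvtColor(d["color"],cv2.COLOR_RGB2HSV)
# ring/flange outer circle by depth + not wood
m=onz(d,f([(568,320),(557,200),(467,122)]),.022); print("marks",m)
# centre: flange circle radius 74 (z .02) blue outer edge: crop points
e=onz(d,f([(243,262),(258,190),(300,130),(345,105),(590,290),(575,350),(470,432),(278,350)]),.022)[:,:2]
from scipy.optimize import least_squares
s=least_squares(lambda p:np.hypot(*(e-p[:2]).T)-p[2],[.53,-.14,.073]).x; print("circ",s)
c=s[:2]
for q in m: v=q[:2]-c; print(np.hypot(*v),np.degrees(np.arctan2(v[1],v[0])))
an=onz(d,f([(365,305),(463,358),(390,467),(299,412)]),.104); print(an)
for i,j in((3,0),(2,1)): v=an[j]-an[i]; print("head x dir",np.degrees(np.arctan2(v[1],v[0])),np.hypot(*v[:2]))
mid=(an[2]+an[3])/2-np.r_[c,.104]; print("tail rel",mid, np.degrees(np.arctan2(-mid[1],-mid[0])),np.hypot(*mid[:2]))
# bolts
b=onz(d,f([(407,55),(222,328),(540,425)]),.015)[:,:2]; print("bolts mean",b.mean(0),np.hypot(*(b-c).T))
dark=(hsv[...,2]<110)&(hsv[...,1]<90)
k=np.zeros_like(dark);k[228:252,235:264]=1
q=C[dark&k]; print("knob",len(q),q.mean(0),q.min(0),q.max(0)); 
u=np.argwhere(dark&k)
for (v_,u_) in u[::8]: print(u_,v_,C[v_,u_].round(3))
```

```text
marks [[ 0.52993072 -0.21312278  0.022     ]
 [ 0.57550439 -0.19474023  0.022     ]
 [ 0.59567756 -0.1524056   0.022     ]]
circ [ 0.53583606 -0.14993539  0.07079907]
0.06346274004204494 -95.33921581216224
0.059841875019740025 -48.47966873580111
0.05989246932410754 -2.3637818923448397
[[ 0.5349176  -0.13032849  0.104     ]
 [ 0.52581967 -0.16528466  0.104     ]
 [ 0.48322221 -0.15183162  0.104     ]
 [ 0.49440733 -0.1181002   0.104     ]]
head x dir -16.79679467734909 0.04231563891104445
head x dir -17.52705962977702 0.04467132886341661
tail rel [-4.70212854e-02  1.49694838e-02 -1.38777878e-17] -17.65915899943638 0.04934659792904009
bolts mean [ 0.52823597 -0.13905936] [0.08263609 0.08670939 0.08603657]
knob 346 [ 0.45952756 -0.1435052   0.07145236] [ 0.43992725 -0.15887448  0.04692329] [ 0.60843542 -0.12457739  0.41011425]
263 229 [ 0.488 -0.156  0.096]
262 231 [ 0.474 -0.159  0.066]
248 232 [ 0.466 -0.141  0.062]
241 233 [ 0.458 -0.133  0.052]
249 233 [ 0.466 -0.143  0.065]
240 234 [ 0.456 -0.132  0.051]
248 234 [ 0.464 -0.142  0.065]
256 234 [ 0.471 -0.151  0.075]
244 235 [ 0.46  
[... 399 characters left out ...]
467 -0.154  0.081]
243 240 [ 0.455 -0.137  0.066]
251 240 [ 0.463 -0.147  0.079]
259 240 [ 0.466 -0.157  0.08 ]
244 241 [ 0.455 -0.139  0.069]
252 241 [ 0.463 -0.148  0.082]
260 241 [ 0.465 -0.158  0.078]
245 242 [ 0.456 -0.14   0.073]
253 242 [ 0.463 -0.15   0.084]
238 243 [ 0.447 -0.132  0.062]
246 243 [ 0.455 -0.142  0.074]
254 243 [ 0.463 -0.151  0.084]
239 244 [ 0.448 -0.134  0.065]
247 244 [ 0.454 -0.144  0.073]
255 244 [ 0.462 -0.153  0.085]
240 245 [ 0.447 -0.135  0.067]
248 245 [ 0.453 -0.145  0.073]
257 245 [ 0.461 -0.155  0.083]
243 246 [ 0.447 -0.139  0.067]
240 247 [ 0.445 -0.136  0.068]
239 248 [ 0.444 -0.135  0.069]
239 249 [ 0.443 -0.135  0.07 ]
241 250 [ 0.441 -0.138  0.067]
```

```bash
cat >> h.py <<'E'
CEN=np.array([.534,-.150]); YAW=np.radians(-3)
def knobframe(yaw=None,lean=38):
    yaw=YAW if yaw is None else yaw
    o=-np.array([np.cos(yaw),np.sin(yaw),0]); l=np.radians(lean)
    ax=np.array([0,0,np.cos(l)])+np.sin(l)*o
    t=np.cross(o,[0,0,1.]); t=np.cross([0,0,1.],o)*-1
    u=np.cross(ax,t); return o,t,u,ax
def toolR(bar):  # tool z = -ax, tool y = across bar; bar = bar angle from t toward u
    o,t,u,ax=knobframe(); n=-np.sin(bar)*t+np.cos(bar)*u
    z=-ax; y=n; x=np.cross(y,z); return np.c_[x,y,z]
def plan(p,Rt):
    s=monitor.get_state(); Rc=rot(s["tool_rot"])
    print("shift mm",(Rc.T@(np.array(p)-s["tool_pos"])*1e3).round(1),"then rotvec deg",np.degrees(R.from_matrix(Rc.T@Rt).as_rotvec()).round(1))
E
python3 - <<'E'
from h import *
import pickle
d=pickle.load(open("w2.pkl","rb")); C=cloud(d)
o,t,u,ax=knobframe(); print(o,t,u,ax)
K=np.r_[CEN+.076*o[:2],.066]; print("K",K)
hsv=cv2.cvtColor(d["color"],cv2.COLOR_RGB2HSV)
q=C[225:254,232:266][(hsv[225:254,232:266,2]<110)&(hsv[225:254,232:266,1]<90)]
l=(q-K)@np.c_[t,u,ax]
l=l[(abs(l[:,0])<.03)&(abs(l[:,1])<.03)&(l[:,2]>.004)&(l[:,2]<.02)]
w,v=np.linalg.eigh(np.cov(l[:,:2].T)); b=v[:,1]
print(len(l),l.mean(0),np.sqrt(w),np.degrees(np.arctan2(b[1],b[0])))
bar=np.arctan2(b[1],b[0])%np.pi; print("bar",np.degrees(bar))
for bb in (bar,bar+np.pi): plan(K+.075*ax,toolR(bb))
E
```

```text
[-0.99862953  0.05233596 -0.        ] [ 0.05233596  0.99862953 -0.        ] [-0.78693081  0.0412413  -0.61566148] [-0.61481773  0.03222123  0.78801075]
K [ 0.45810416 -0.14602247  0.066     ]
179 [ 0.0013691  -0.00336526  0.00820199] [0.00258173 0.01268054] 57.7564273135157
bar 57.7564273135157
shift mm [-125.6  -31.1  120.5] then rotvec deg [ 4.9 39.2 47.8]
shift mm [-125.6  -31.1  120.5] then rotvec deg [ -47.3    5.9 -124.4]
```

Emit:
{"fn": "apply_moves", "kwargs": {"delta_rot": [[0,0,0],[0,0,0],[0,0,0],[0,0,0],[0,0,0]], "xyz": [[-25,-6,24],[-25,-6,24],[-25,-6,24],[-25,-6,24],[-25,-6,24]], "grip": [0,0,0,0,0]}}

```text
clock: 2.17
tool_pos: [0.4132, -0.1477, 0.1286]
tool_rot: [3.115, 0.392, 0.002]
force: [0.1, 0.2, -0.4]
opening: 0.0918
grip_force: 0.0
```

Emit:
{"fn": "apply_moves", "kwargs": {"delta_rot": [[0.5,4.4,5.3],[0.5,4.4,5.3],[0.5,4.4,5.3],[0.5,4.4,5.3],[0.5,4.4,5.3],[0.5,4.4,5.3],[0.5,4.4,5.3],[0.5,4.4,5.3],[0.5,4.4,5.3],[0,0,0],[0,0,0]], "xyz": [[0,0,0],[0,0,0],[0,0,0],[0,0,0],[0,0,0],[0,0,0],[0,0,0],[0,0,0],[0,0,0],[0,0,0],[0,0,0]], "grip": [0,0,0,0,0,100,100,100,100,100,100]}}

```text
clock: 3.08
tool_pos: [0.4138, -0.1477, 0.129]
tool_rot: [-2.696, 0.855, -0.965]
force: [0.0, -0.1, -0.1]
opening: 0.0561
grip_force: 0.0
```

Run:
```python
from h import *
import pickle
s=monitor.get_state(); print(s["clock"],s["tool_pos"],s["joint_pos"],s["opening"],s["force"],s["wrist_torque"])
o,t,u,ax=knobframe(); K=np.r_[CEN+.076*o[:2],.066]
plan(K+.075*ax,toolR(np.radians(57.7)))
d=cap("wrist"); pickle.dump(d,open("w3.pkl","wb"))
print(proj(d,[K,K+.014*ax,K-.029*ax]))
uu,v=proj(d,[K])[0].astype(int); x0=max(0,min(uu-100,312)); y0=max(0,min(v-80,234)); print(x0,y0)
save("w3",cv2.resize(d["color"][y0:y0+150,x0:x0+200],None,fx=4,fy=4,interpolation=cv2.INTER_CUBIC))
```

```text
3.0833 [ 0.41378169 -0.14774786  0.12895889] [-1.0549261  -0.73729447  2.61640376  0.68211796  0.9669327   0.81685743] 0.056121480110312254 [ 0.01284067 -0.08060178 -0.11890431] [ 0.07304511  0.33554969 -0.05659609]
shift mm [-5.5 -1.3  1.7] then rotvec deg [ 0.3 -0.9  0.4]
[[257.94570724 205.24946115]
 [257.88003163 209.61036448]
 [258.06167696 197.54889315]]
157 125
```

View pics/w3.png

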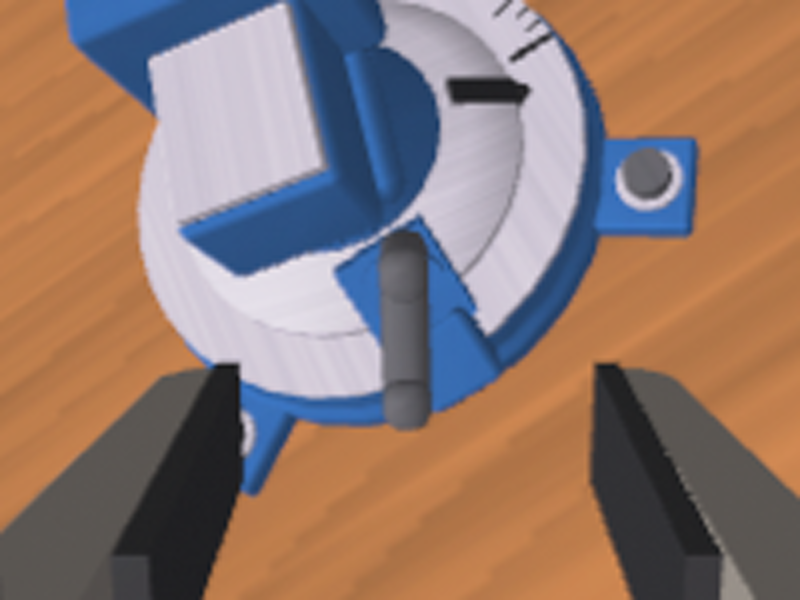

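The knob bar runs straight up and down in the crop, from (405,250) to (405,410), midway between the fingers and 1 mm from its predicted place. The pointer tip is at (528,92) with the 0 line at (530,47), so the tail clears the left finger.

Run:
```python
from h import *
o,t,u,ax=knobframe(); K=np.r_[CEN+.076*o[:2],.066]
plan(K-.010*ax,toolR(np.radians(57.7)))
```

```text
shift mm [-8.  -1.5 87. ] then rotvec deg [ 0.3 -0.9  0.4]
```

Emit:
{"fn": "apply_moves", "kwargs": {"delta_rot": [[0,0,0],[0,-0.4,0.4],[0,-0.4,0],[0,0,0],[0,0,0],[0,0,0],[0,0,0],[0,0,0]], "xyz": [[-2,-0.6,17],[-2,-0.6,17],[-2,0,17],[-1,0,14],[0,0,12],[0,0,10],[0,0,0],[0,0,0]], "grip": [100,100,100,100,100,100,100,100]}}

```text
clock: 3.8
tool_pos: [0.4652, -0.1455, 0.0573]
tool_rot: [-2.693, 0.858, -0.94]
force: [-0.2, -1.0, 0.2]
opening: 0.0559
grip_force: 0.0
```

Run:
```python
from h import *
o,t,u,ax=knobframe(); K=np.r_[CEN+.076*o[:2],.066]
plan(K-.010*ax,toolR(np.radians(57.7))); s=monitor.get_state(); print(s["joint_pos"],s["force"],s["opening"])
```

```text
shift mm [ 0.3  0.9 -1.2] then rotvec deg [ 0.1  0.  -0. ]
[-0.87800307 -0.27416446  2.51018998  0.89293964  0.61697953  0.63636648] [-0.17704076 -0.97249836  0.20889763] 0.05592546480147909
```

Emit:
{"fn": "apply_moves", "kwargs": {"delta_rot": [[0,0,0],[0,0,0],[0,0,0],[0,0,0],[0,0,0],[0,0,0]], "xyz": [[0,0,0],[0,0,0],[0,0,0],[0,0,0],[0,0,0],[0,0,0]], "grip": [255,255,255,255,255,255], "squeeze": 50}}

```text
clock: 4.3
tool_pos: [0.4643, -0.1454, 0.0573]
tool_rot: [-2.691, 0.862, -0.943]
force: [-0.2, 0.3, 0.3]
opening: 0.0181
grip_force: 0.0
```

```bash
cat >> h.py <<'E'
def rep():
    s=monitor.get_state(); o,t,u,ax=knobframe(); Rc=rot(s["tool_rot"])
    y=Rc[:,1]; print("t",s["clock"],"bar",np.degrees(np.arctan2(-y@t,y@u)).round(2),"F",np.round(s["force"],1),"M",np.round(s["wrist_torque"],2),"M.ax",round(float(np.dot(s["wrist_torque"],ax)),3),"tau6",round(s["joint_torque"][5],3),"op",round(s["opening"],4),"g",round(s["grip_force"],1),"q",np.round(s["joint_pos"],2),"tool-ax off mm",((np.array(s["tool_pos"])-np.r_[CEN+.076*o[:2],.066])@np.c_[t,u,ax]*1e3).round(1))
E
python3 -c "from h import *; rep()"
```

```text
t 4.3 bar 57.55 F [-0.2  0.3  0.3] M [0.08 0.27 0.04] M.ax -0.006 tau6 -0.016 op 0.0181 g 0.0 q [-0.88 -0.28  2.51  0.89  0.62  0.64] tool-ax off mm [  1.    0.5 -10.7]
```

Emit:
{"fn": "apply_moves", "kwargs": {"delta_rot": [[0,0,0],[0,0,0],[0,0,0],[0,0,0]], "xyz": [[0,0,0],[0,0,0],[0,0,0],[0,0,0]], "grip": [255,255,255,255]}}

```text
clock: 4.63
tool_pos: [0.4644, -0.1451, 0.0572]
tool_rot: [-2.692, 0.861, -0.942]
force: [-2.4, 2.2, 5.4]
opening: 0.0108
grip_force: 49.9
```

```bash
python3 -c "from h import *; rep()"
```

```text
t 4.6333 bar 57.59 F [-2.4  2.2  5.4] M [0.13 0.12 0.55] M.ax 0.358 tau6 0.38 op 0.0108 g 49.9 q [-0.88 -0.28  2.51  0.89  0.62  0.64] tool-ax off mm [  1.3   0.5 -10.8]
```

Emit:
{"fn": "apply_moves", "kwargs": {"delta_rot": [[0,0,-3],[0,0,-3],[0,0,-4],[0,0,-5],[0,0,0]], "xyz": [[0,0,-0.1],[0,0,-0.1],[0,0,-0.1],[0,0,-0.2],[0,0,0]], "grip": [255,255,255,255,255]}}

```text
clock: 5.05
tool_pos: [0.4642, -0.1452, 0.0575]
tool_rot: [-2.852, 0.515, -0.991]
force: [2.3, 0.7, -0.4]
opening: 0.0108
grip_force: 50.0
```

```bash
python3 -c "from h import *; rep()"
```

```text
t 5.05 bar 72.58 F [ 2.3  0.7 -0.4] M [ 0.19 -0.12  0.16] M.ax 0.001 tau6 -0.802 op 0.0108 g 50.0 q [-0.88 -0.28  2.51  0.89  0.62  0.37] tool-ax off mm [  1.2   0.5 -10.4]
```

Emit:
{"fn": "apply_moves", "kwargs": {"delta_rot": [[0,0,-5],[0,0,-5],[0,0,-5],[0,0,-3],[0,0,0]], "xyz": [[0,0,-0.2],[0,0,-0.2],[0,0,-0.2],[0,0,-0.1],[0,0,0]], "grip": [255,255,255,255,255]}}

```text
clock: 5.47
tool_pos: [0.4638, -0.1452, 0.0578]
tool_rot: [2.948, -0.069, 1.015]
force: [12.9, -0.9, -10.2]
opening: 0.0104
grip_force: 50.0
```

```bash
python3 -c "from h import *; rep()"
```

```text
t 5.4667 bar 90.39 F [ 12.9  -0.9 -10.2] M [-0.09 -0.57 -0.06] M.ax -0.012 tau6 -0.565 op 0.0104 g 50.0 q [-0.88 -0.28  2.52  0.89  0.62  0.06] tool-ax off mm [ 1.1  0.6 -9.9]
```

Emit:
{"fn": "apply_moves", "kwargs": {"delta_rot": [[0,0,-5],[0,0,-5],[0,0,-5],[0,0,-5],[0,0,0]], "xyz": [[0,0,-0.2],[0,0,-0.2],[0,0,-0.2],[0,0,-0.1],[0,0,0]], "grip": [255,255,255,255,255]}}

```text
clock: 5.88
tool_pos: [0.4634, -0.1453, 0.0584]
tool_rot: [2.816, 0.431, 0.959]
force: [15.3, -2.5, -12.0]
opening: 0.0107
grip_force: 50.0
```

```bash
python3 -c "from h import *; rep()"
```

```text
t 5.8833 bar 110.47 F [ 15.3  -2.5 -12. ] M [-0.23 -0.72 -0.06] M.ax 0.065 tau6 -0.749 op 0.0107 g 50.0 q [-0.88 -0.29  2.52  0.89  0.62 -0.28] tool-ax off mm [ 1.   0.6 -9.2]
```

Emit:
{"fn": "apply_moves", "kwargs": {"delta_rot": [[0,0,-4],[0,0,-4],[0,0,0],[0,0,0],[0,0,0],[0,0,0],[0,0,0],[0,0,0],[0,0,0],[0,0,0],[0,0,0],[0,0,0]], "xyz": [[0,0,0],[0,0,0],[0,0,0],[0,0,0],[0,0,0],[0,0,0],[0,0,0],[0,0,-10],[0,0,-25],[0,0,-30],[0,0,-30],[0,0,0]], "grip": [255,255,255,90,90,90,90,90,90,90,60,60]}}

```text
clock: 6.88
tool_pos: [0.4091, -0.1459, 0.1375]
tool_rot: [2.723, 0.62, 0.935]
force: [1.7, -0.5, 1.8]
opening: 0.0687
grip_force: 0.0
```

Run:
```python
from h import *
import pickle
rep(); d=cap("wrist"); pickle.dump(d,open("w4.pkl","wb"))
save("w4",d["color"][60:320,60:460].repeat(2,0).repeat(2,1))
```

```text
t 6.8833 bar 118.98 F [ 1.7 -0.5  1.8] M [-0.03  0.24 -0.01] M.ax 0.02 tau6 0.379 op 0.0687 g 0.0 q [-1.07 -0.79  2.62  0.66  1.01 -0.22] tool-ax off mm [-2.4 -5.4 86.5]
```

View pics/w4.png

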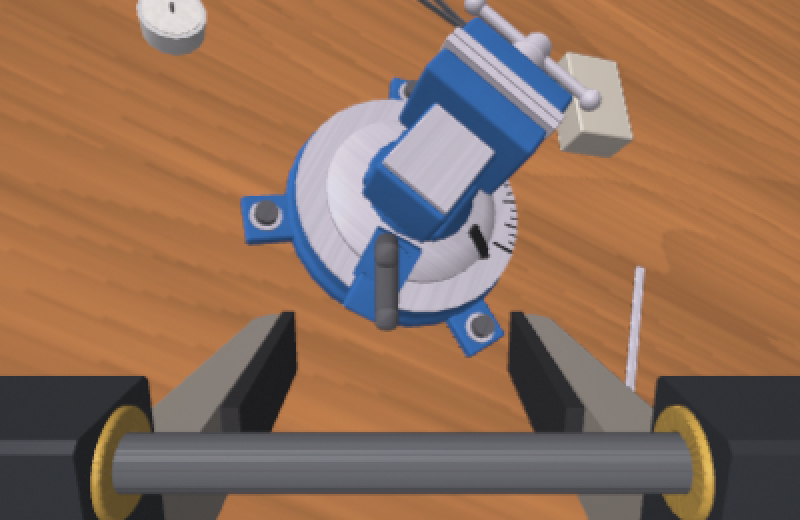

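The knob has turned (bar from (387,240) to (387,320), in line with the fingers), the head is unmoved, and the pointer at (482,245) is near the 0 line at (503,247). The jaws are clear for a grip from above.

```bash
cat >> h.py <<'E'
def downR(yaw): 
    c,s=np.cos(np.radians(yaw)),np.sin(np.radians(yaw)); return np.array([[c,s,0],[s,-c,0],[0,0,-1.]])
E
python3 - <<'E'
from h import *
s=monitor.get_state()
p=np.array(s["tool_pos"])+[0,0,.08]
plan(p,downR(-17)); D=np.array([.555,-.1564,.20])-p; print(downR(-17).T@D*1e3)
E
```

```text
shift mm [ 43.2  24.7 -62.6] then rotvec deg [  5.8 -38.9  40.9]
[142.81291217 -31.95662522  14.70499864]
```

Emit:
{"fn": "apply_moves", "kwargs": {"delta_rot": [[0,0,0],[0,0,0],[0,0,0],[0.7,-4.8,5.0],[0.7,-4.8,5.0],[0.7,-4.8,5.0],[0.7,-4.8,5.0],[0.7,-4.8,5.0],[0.7,-4.8,5.0],[0.7,-4.8,5.0],[0.7,-4.8,5.0]], "xyz": [[14,8,-21],[14,8,-21],[14,8,-21],[0,0,0],[0,0,0],[0,0,0],[0,0,0],[0,0,0],[0,0,0],[0,0,0],[0,0,0]], "grip": [0,0,0,0,0,0,0,0,0,0,0]}}

```text
clock: 7.85
tool_pos: [0.4075, -0.1413, 0.2066]
tool_rot: [-3.114, 0.398, -0.025]
force: [0.4, -0.7, 0.7]
opening: 0.0921
grip_force: 0.0
```

Emit:
{"fn": "apply_moves", "kwargs": {"delta_rot": [[0,0,0],[0,0,0],[0,0,0],[0,0,0],[0,0,0]], "xyz": [[35,-8,4],[35,-8,4],[35,-8,4],[35,-8,4],[0,0,0]], "grip": [0,0,0,0,0]}}

```text
clock: 8.27
tool_pos: [0.5542, -0.1451, 0.1892]
tool_rot: [-3.113, 0.391, -0.025]
force: [-1.3, 0.2, -0.6]
opening: 0.092
grip_force: 0.0
```

Run:
```python
from h import *
import pickle
rep(); plan([.555,-.1564,.095],downR(-17)); d=cap("wrist"); pickle.dump(d,open("w5.pkl","wb"))
save("w5",cv2.resize(d["color"][90:290,120:390],None,fx=2.9,fy=2.9,interpolation=cv2.INTER_CUBIC))
```

```text
t 8.2667 bar 80.82 F [-1.3  0.2 -0.6] M [0.07 0.04 0.01] M.ax -0.032 tau6 0.267 op 0.092 g 0.0 q [-0.47  0.16  1.65  0.01  1.32  1.35] tool-ax off mm [   5.9 -151.4   38. ]
shift mm [ 2.1 11.3 94.2] then rotvec deg [-0.4 -0.9  2.7]
```

View pics/w5.png

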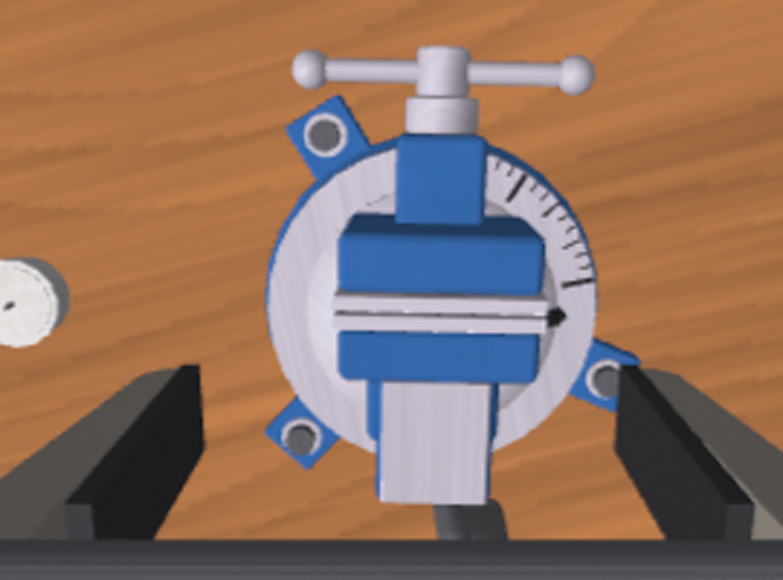

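The head stands square to the tool. Pixels that matter: jaw plates (333,313) to (548,316), anvil sides x=380 and 490, pointer tip (567,318), 0 line (578,283), 45 line (517,187).

Run:
```python
from h import *
import pickle
d=pickle.load(open("w5.pkl","rb")); f=lambda L:np.array(L)/2.9+[120,90]
m=onz(d,f([(578,283),(517,187)]),.022)[:,:2]; tip=onz(d,f([(566,318)]),.024)[0,:2]
print(m,tip,np.hypot(*(m-CEN).T))
b=lambda p:np.degrees(np.arctan2(*(p-CEN)[::-1]))
print("bearings",b(m[0]),b(m[1]),"tip",b(tip),np.hypot(*(tip-CEN)))
j=onz(d,f([(333,303),(548,306),(333,324),(548,328)]),.118); print(j.mean(0),np.linalg.norm(j[1]-j[0]),np.degrees(np.arctan2(*(j[0]-j[1])[1::-1]))-90)
a=onz(d,f([(383,383),(490,383),(380,502),(488,503)]),.104); print(a.mean(0))
# ring edge circle
e=onz(d,f([(267,290),(275,245),(295,200),(597,300),(592,340),(560,212)]),.021)[:,:2]
from scipy.optimize import least_squares
print(least_squares(lambda p:np.hypot(*(e-p[:2]).T)-.074,[.53,-.14]).x)
jc=j.mean(0); s=monitor.get_state(); print((rot(s["tool_rot"]).T@(jc-s["tool_pos"])*1e3))
```

```text
[[ 0.52953244 -0.211424  ]
 [ 0.57511712 -0.19542786]] [ 0.51649258 -0.20315135] [0.06158625 0.06127241]
bearings -94.15997503919961 -47.85149640830929 tip -108.23126781200658 0.05596048138674283
[ 0.55470873 -0.15488972  0.118     ] 0.06507381539770753 -15.144153172298601
[ 0.50865862 -0.14215502  0.104     ]
[ 0.52677435 -0.1450159 ]
[ 4.09538712  9.18690179 72.35879842]
```

Emit:
{"fn": "apply_moves", "kwargs": {"delta_rot": [[-0.4,-0.9,1],[0,0,0],[0,0,0],[0,0,0],[0,0,0],[0,0,0]], "xyz": [[2,10,0],[0,0,30],[0,0,25],[0,0,20],[0,0,19],[0,0,0]], "grip": [0,0,0,0,0,0]}}

```text
clock: 8.82
tool_pos: [0.5471, -0.1562, 0.0978]
tool_rot: [3.11, -0.424, -0.003]
force: [-0.2, -0.5, -0.2]
opening: 0.0922
grip_force: 0.0
```

Emit:
{"fn": "apply_moves", "kwargs": {"delta_rot": [[0,0,0],[0,0,0],[0,0,0],[0,0,0],[0,0,0],[0,0,0],[0,0,0]], "xyz": [[0,0,0],[0,0,0],[0,0,0],[0,0,0],[0,0,0],[0,0,0],[0,0,0]], "grip": [100,255,255,255,255,255,255], "squeeze": 20}}

```text
clock: 9.4
tool_pos: [0.553, -0.1544, 0.1041]
tool_rot: [-3.112, 0.424, -0.018]
force: [4.8, 10.9, 1.6]
opening: 0.0654
grip_force: 20.0
```

```bash
sed -i 's/^CEN=.*/CEN=np.array([.532,-.1497]); YAW=np.radians(-2)/' h.py
cat >> h.py <<'E'
def swing(deg,n):
    # per-row tool deltas (about swivel axis) from present pose
    s=monitor.get_state(); Rc=rot(s["tool_rot"]); x=Rc[:,0]; v=np.r_[CEN,0]-s["tool_pos"]; v=Rc.T@v
    print("yaw",np.degrees(np.arctan2(x[1],x[0])).round(2),"axis in tool mm",(v*1e3).round(1))
    q=R.from_rotvec([0,0,-np.radians(deg/n)]); print("row: rot z",-deg/n,"shift",((v-q.apply(v))*1e3).round(2))
E
python3 -c "from h import *; rep(); swing(40,8)"
```

```text
t 9.4 bar 79.21 F [ 4.8 10.9  1.6] M [ 2.12 -0.88 -0.19] M.ax -1.471 tau6 -0.207 op 0.0654 g 20.0 q [-0.49  0.26  1.71  0.    1.16  1.35] tool-ax off mm [  -3.9 -100.   -29.7]
yaw -15.52 axis in tool mm [-22.6   1.3 103.9]
row: rot z -5.0 shift [-0.2  -1.96 -0.  ]
```

Emit:
{"fn": "apply_moves", "kwargs": {"delta_rot": [[0,0,-3],[0,0,-4],[0,0,-5],[0,0,0]], "xyz": [[-0.1,-1.2,0],[-0.1,-1.6,0],[-0.1,-2,0],[0,0,0]], "grip": [255,255,255,255]}}

```text
clock: 9.73
tool_pos: [0.5537, -0.15, 0.1041]
tool_rot: [3.139, -0.09, 0.018]
force: [6.0, 7.2, 0.3]
opening: 0.0658
grip_force: 20.0
```

```bash
python3 -c "from h import *; rep(); swing(40,8)"
```

```text
t 9.7333 bar 89.03 F [6.  7.2 0.3] M [ 2.24 -0.92  0.09] M.ax -1.324 tau6 -0.593 op 0.0658 g 20.0 q [-0.48  0.25  1.71  0.    1.16  1.15] tool-ax off mm [   0.5 -100.4  -30.1]
yaw -3.29 axis in tool mm [-22.8   0.9 103.9]
row: rot z -5.0 shift [-0.16 -1.99 -0.  ]
```

Emit:
{"fn": "apply_moves", "kwargs": {"delta_rot": [[0,0,-5],[0,0,-5],[0,0,-5],[0,0,-5],[0,0,-5],[0,0,-5],[0,0,-5],[0,0,-5],[0,0,-2],[0,0,0],[0,0,0]], "xyz": [[-0.1,-2,0],[-0.1,-2,0],[-0.1,-2,0],[-0.1,-2,0],[-0.1,-2,0],[-0.1,-2,0],[-0.1,-2,0],[-0.1,-2,0],[-0.1,-0.8,0],[0,0,0],[0,0,0]], "grip": [255,255,255,255,255,255,255,255,255,255,255]}}

```text
clock: 10.65
tool_pos: [0.5493, -0.1364, 0.1042]
tool_rot: [2.957, 1.034, 0.017]
force: [8.4, 2.2, -4.2]
opening: 0.0655
grip_force: 20.1
```

Run:
```python
from h import *
import pickle
rep();swing(4,2); d=cap("wrist"); pickle.dump(d,open("w6.pkl","wb"))
print(proj(d,[[*CEN,.022]]))
p=CEN+.06*np.array([np.cos(np.radians(-47)),np.sin(np.radians(-47))]); uv=proj(d,[[*p,.022]])[0]; print(uv)
x0,y0=(uv-[65,50]).astype(int); x0=min(x0,382); print(x0,y0)
save("w6",cv2.resize(d["color"][y0:y0+100,x0:x0+130],None,fx=6,fy=6,interpolation=cv2.INTER_CUBIC))
```

```text
t 10.65 bar 124.37 F [ 8.4  2.2 -4.2] M [ 1.07 -1.08  0.36] M.ax -0.403 tau6 0.283 op 0.0655 g 20.1 q [-0.46  0.23  1.74  0.    1.15  0.44] tool-ax off mm [ 13.9 -96.7 -27.1]
yaw 38.54 axis in tool mm [-22.6  -1.7 104. ]
row: rot z -2.0 shift [ 0.04 -0.79  0.  ]
[[259.67881371 220.76976633]]
[323.47143249 215.67687749]
258 165
```

View pics/w6.png

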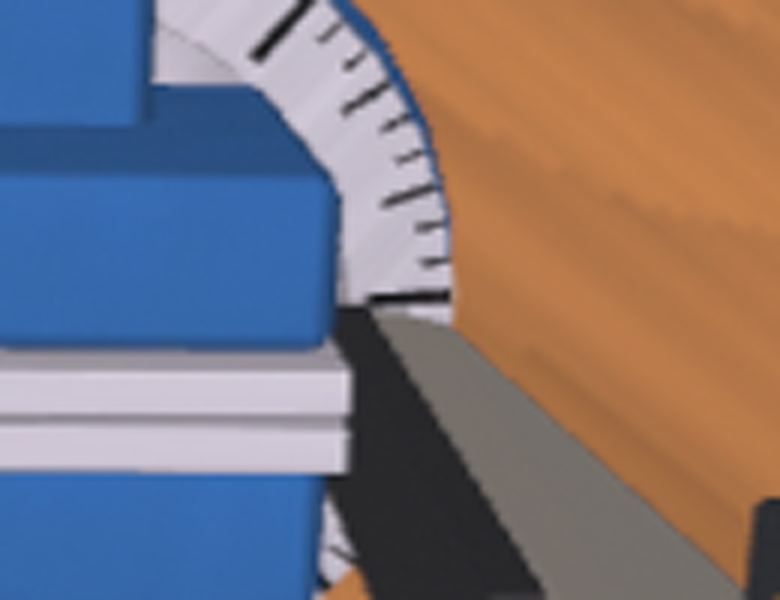

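The finger hides the pointer. The 45 line shows from (370,300) to (450,295), and the 90 line from (258,57) to (305,5).

Run:
```python
from h import *
import pickle
d=pickle.load(open("w6.pkl","rb")); f=lambda L:np.array(L)/6+[258,165]
P=onz(d,f([(372,300),(450,295),(258,58),(307,3),(383,205),(437,187),(345,110),(388,86)]),.022)[:,:2]
for i,n in ((0,45),(2,90),(4,60),(6,75)):
    v=P[i+1]-P[i]; c=P[i]-CEN; e=P[i+1]-CEN
    print(n,"line dir",np.degrees(np.arctan2(v[1],v[0])).round(1),"end bearings",np.degrees(np.arctan2(c[1],c[0])).round(1),np.degrees(np.arctan2(e[1],e[0])).round(1),np.hypot(*c),np.hypot(*e))
j=onz(d,f([(0,418),(350,418)]),.118); v=j[1]-j[0]; print("jaw",np.degrees(np.arctan2(v[1],v[0])),"tool",np.degrees(np.arctan2(*rot(monitor.get_state()['tool_rot'])[1::-1,1])))
```

```text
45 line dir -47.9 end bearings -46.1 -46.4 0.05677530568988699 0.06896652245598701
90 line dir -1.9 end bearings -2.1 -2.0 0.057565141675292336 0.06848110407045889
60 line dir -32.4 end bearings -31.7 -31.8 0.06109996061172911 0.06975521666261383
75 line dir -21.4 end bearings -16.5 -17.0 0.0621960961707849 0.06952679376494099
jaw -51.85162705991141 tool -51.46290060687961
```

Emit:
{"fn": "apply_moves", "kwargs": {"delta_rot": [[0,0,-3],[0,0,-2],[0,0,0],[0,0,0],[0,0,0],[0,0,0],[0,0,0],[0,0,0],[0,0,0],[0,0,0]], "xyz": [[0,-1.2,0],[0,-0.8,0],[0,0,0],[0,0,0],[0,0,0],[0,0,0],[0,0,-20],[0,0,-30],[0,0,-30],[0,0,0]], "grip": [255,255,255,0,0,0,0,0,0,0]}}

```text
clock: 11.53
tool_pos: [0.5481, -0.1366, 0.1896]
tool_rot: [2.902, 1.159, 0.018]
force: [1.9, -0.1, 0.7]
opening: 0.0919
grip_force: 0.0
```

Run:
```python
from h import *
import pickle
rep();swing(4,2); d=cap("wrist"); pickle.dump(d,open("w7.pkl","wb"))
p=CEN+.06*np.array([np.cos(np.radians(-47)),np.sin(np.radians(-47))]); uv=proj(d,[[*p,.022]])[0]; print(uv)
x0,y0=(uv-[65,50]).astype(int); x0=min(x0,382); print(x0,y0)
save("w7",cv2.resize(d["color"][y0:y0+100,x0:x0+130],None,fx=6,fy=6,interpolation=cv2.INTER_CUBIC))
```

```text
t 11.5333 bar 129.35 F [ 1.9 -0.1  0.7] M [-0.02 -0.07 -0.04] M.ax -0.02 tau6 -0.01 op 0.0919 g 0.0 q [-0.46  0.14  1.67 -0.    1.31  0.36] tool-ax off mm [  13.6 -148.3   41. ]
yaw 43.53 axis in tool mm [-21.5  -5.3 189.4]
row: rot z -2.0 shift [ 0.17 -0.75  0.  ]
[305.58505364 196.70102147]
240 146
```

View pics/w7.png

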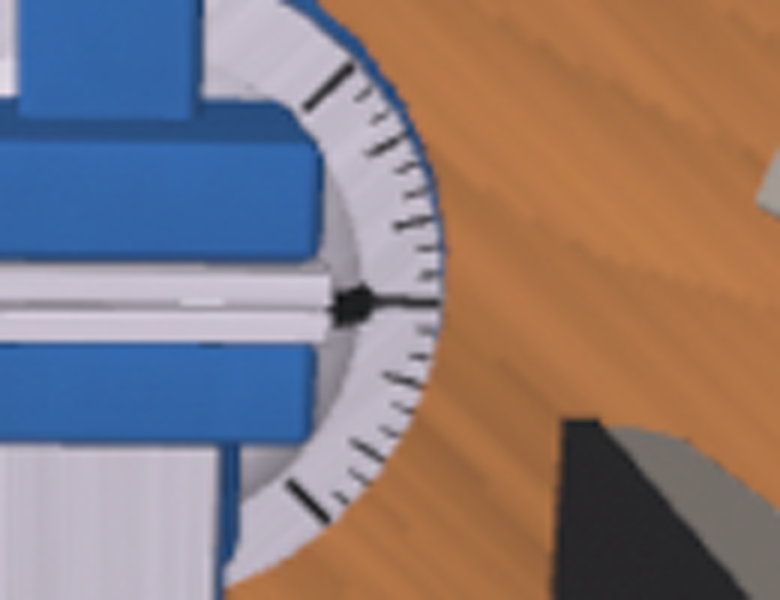

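The pointer tip at (373,300) meets the 45 line, which runs from (378,300) to (437,302).

Run:
```python
from h import *
import pickle
d=pickle.load(open("w7.pkl","rb"))
f=lambda L:np.array(L)/6+[240,146]
P=np.r_[onz(d,f([(374,300)]),.024),onz(d,f([(385,300.5),(437,302),(305,107),(352,66),(290,482),(327,521)]),.022)][:,:2]
for p in P: v=p-CEN; print(np.degrees(np.arctan2(v[1],v[0])).round(2),np.hypot(*v).round(4))
# knob bar now & plan
C=cloud(d); g=cv2.cvtColor(d["color"],cv2.COLOR_RGB2GRAY)
# sub-pixel dark profile of tip & line
for u0 in (300,301,302,303,305,308,311): 
    c=g[186:206,u0].astype(float); w=np.clip(120-c,0,None); print(u0,(w@np.arange(186,206)/max(w.sum(),1e-9)).round(2),w.sum())
o,t,u,ax=knobframe(); K=np.r_[CEN+.076*o[:2],.066+.0016]; print(K)
s=monitor.get_state(); p1=np.array([K[0],K[1],0])+[.0,0,.20]; 
plan(K+.075*ax,toolR(np.radians(119)))
q=K+.075*ax; print(q)
```

```text
-45.56 0.0556
-46.23 0.0582
-46.59 0.069
-1.73 0.0573
-2.29 0.0696
-91.31 0.0556
-91.81 0.0676
300 196.0 523.0
301 195.86 353.0
302 195.8 158.0
303 195.71 97.0
305 195.69 78.0
308 196.0 70.0
311 193.52 112.0
[ 0.4560463  -0.14704764  0.0676    ]
shift mm [-106.   -88.6   58.3] then rotvec deg [-22.2  30.   16.1]
[ 0.40989981 -0.14543617  0.12670081]
```

Run:
```python
from h import *
T=np.array([.4091,-.1459,.1375]); Rt=rot([2.723,.62,.935])
s=monitor.get_state(); Rc=rot(s["tool_rot"]); p=T+[0,0,.06]
plan(p,Rt); print((Rt.T@(T-p)*1e3).round(1))
```

```text
shift mm [-106.7  -87.7  -12.5] then rotvec deg [-23.5  29.8  17.4]
[-32.4 -18.8  46.9]
```

Emit:
{"fn": "apply_moves", "kwargs": {"delta_rot": [[0,0,0],[0,0,0],[0,0,0],[0,0,0],[-3.9,5,2.9],[-3.9,5,2.9],[-3.9,5,2.9],[-3.9,5,2.9],[-3.9,5,2.9],[-3.9,5,2.9],[0,0,0]], "xyz": [[-26.7,-22,-3],[-26.7,-22,-3],[-26.7,-22,-3],[-26.7,-22,-3],[0,0,0],[0,0,0],[0,0,0],[0,0,0],[0,0,0],[0,0,0],[0,0,0]], "grip": [0,0,0,0,0,0,90,90,90,90,90]}}

```text
clock: 12.5
tool_pos: [0.4034, -0.1429, 0.1871]
tool_rot: [2.738, 0.611, 0.932]
force: [-1.3, 0.4, -1.4]
opening: 0.0609
grip_force: 0.0
```

Run:
```python
from h import *
T=np.array([.4091,-.1459,.1375]); Rt=rot([2.723,.62,.935]); rep()
plan(T,Rt)
```

```text
t 12.5 bar 117.55 F [-1.3  0.4 -1.4] M [-0.01  0.39 -0.01] M.ax 0.006 tau6 -0.547 op 0.0609 g 0.0 q [-1.08 -0.9   2.57  0.61  1.16 -0.11] tool-ax off mm [  2.3 -33.  127.9]
shift mm [-24.  -10.3  42.6] then rotvec deg [-0.5  0.2 -0.6]
```

Emit:
{"fn": "apply_moves", "kwargs": {"delta_rot": [[-0.5,0.2,-0.6],[0,0,0],[0,0,0],[0,0,0]], "xyz": [[-12,-5,21.5],[-12,-5,21.5],[0,0,0],[0,0,0]], "grip": [90,90,90,90]}}

```text
clock: 12.83
tool_pos: [0.4127, -0.1473, 0.1431]
tool_rot: [2.725, 0.631, 0.932]
force: [-0.1, 0.3, 0.3]
opening: 0.0594
grip_force: 0.0
```

Run:
```python
from h import *
import pickle
T=np.array([.4091,-.1459,.1375]); Rt=rot([2.723,.62,.935]); rep()
plan(T,Rt); plan([.4632,-.1453,.0590],Rt); d=cap("wrist"); pickle.dump(d,open("w8.pkl","wb"))
save("w8",d["color"][100:300,130:400].repeat(2,0).repeat(2,1))
```

```text
t 12.8333 bar 118.53 F [-0.1  0.3  0.3] M [ 0.03  0.26 -0.04] M.ax -0.042 tau6 -0.059 op 0.0594 g 0.0 q [-1.06 -0.77  2.6   0.66  1.01 -0.22] tool-ax off mm [ -1.7 -13.3  87.4]
shift mm [-5.  -4.2  2. ] then rotvec deg [-0.3  0.   0.4]
shift mm [ -8.5 -11.3  97. ] then rotvec deg [-0.3  0.   0.4]
```

View pics/w8.png

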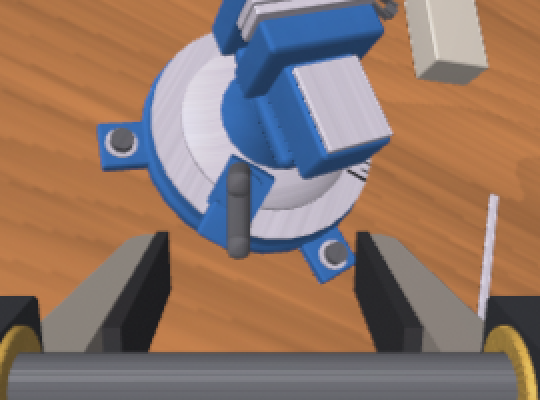

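The bar is upright at x=238 (rows 168 to 258), left of the finger midline at 262, and the tail is well clear on the right. Checking the sideways offset properly.

Run:
```python
from h import *
import pickle
for n,(u,v) in (("w3",(258.2,207.5)),("w4",(253.5,200)),("w8",(249.2,206.5))):
    d=pickle.load(open(n+".pkl","rb")); q=rays(d,[(u,v)])[0]
    T=np.array(d["tool_from_camera"]); Rt=d["M"]@T[:3,:3].T; p=d["P"]-Rt@T[:3,3]
    o,t,uu,ax=knobframe()
    if n=="w3": zt=.075+.012
    q=Rt.T@q; c=T[:3,3]; G=Rt.T@(np.array([.4636,-.1453,.0580])-p)*1e3
    z=G[2]/1e3-.010-.010  # mid top of bar
    print(n,d["cx"],"img",((c+q*(z-c[2])/q[2])*1e3).round(1),"grasp TCP",G.round(1))
```

```text
w3 260.7816611858213 img [-5.7 -1.4 66.3] grasp TCP [-8.  -2.3 86.3]
w4 260.7816611858213 img [-1.8 -7.2 76. ] grasp TCP [-3.8 -7.7 96. ]
w8 260.7816611858213 img [ -8.6 -11.2  78.1] grasp TCP [ -8.7 -11.4  98.1]
```

Run:
```python
from h import *
import pickle
d=pickle.load(open("w8.pkl","rb")); T=np.array([.4636,-.1453,.0580]); Rt=rot(monitor.get_state()["tool_rot"])
T=T-.005*Rt[:,2]
L=[]
for n in ("w8","w7"):
    d=pickle.load(open(n+".pkl","rb")); C=cloud(d).reshape(-1,3); hsv=cv2.cvtColor(d["color"],cv2.COLOR_RGB2HSV).reshape(-1,3)
    q=(C-T)@Rt*1e3
    m=(d["depth"].ravel()>.1)&(C[:,2]>.06)&(q[:,2]<3)&(q[:,2]>-60)&(q[:,1]>8)&(q[:,1]<60)&(q[:,0]<22)&(q[:,0]>-30)
    m&=~((hsv[:,2]<110)&(hsv[:,1]<90)); q=q[m]; print(n,len(q))
    for x in q[np.argsort(q[:,0])][:10]: print(x.round(1))
```

```text
w8 63
[14.3 34.2  2.7]
[15.3 35.2  2.6]
[15.4 34.2  2.3]
[15.8 36.   0.8]
[16.3 32.3  2.9]
[16.3 31.3  2.8]
[16.6 33.1  1.2]
[16.7 37.9  1.1]
[16.9 34.9  0.2]
[17.  33.9 -0.3]
w7 0
```

Emit:
{"fn": "apply_moves", "kwargs": {"delta_rot": [[0,0,0],[0,0,0],[0,0,0],[0,0,0],[0,0,0],[0,0,0],[0,0,0],[0,0,0],[0,0,0]], "xyz": [[-3,-4,8],[-3,-4,8],[-3,-3,14],[0,0,16],[0,0,16],[0,0,12],[0,0,10],[0,0,8],[0,0,0]], "grip": [155,155,155,155,155,155,155,155,155]}}

```text
clock: 13.63
tool_pos: [0.4617, -0.1473, 0.0644]
tool_rot: [2.719, 0.632, 0.935]
force: [0.1, 0.4, -0.0]
opening: 0.0358
grip_force: 0.0
```

Run:
```python
from h import *
rep(); Rc=rot(monitor.get_state()["tool_rot"]); plan(np.array([.4636,-.1453,.0580])-.005*Rc[:,2],rot([2.723,.62,.935]))
```

```text
t 13.6333 bar 118.66 F [ 0.1  0.4 -0. ] M [ 0.01  0.33 -0.07] M.ax -0.05 tau6 -0.238 op 0.0358 g 0.0 q [-0.89 -0.32  2.53  0.89  0.63 -0.44] tool-ax off mm [-0.  -3.5 -4.8]
shift mm [-1.2 -3.1  1.1] then rotvec deg [-0.1 -0.1  0.5]
```

Emit:
{"fn": "apply_moves", "kwargs": {"delta_rot": [[0,0,0.3],[0,0,0],[0,0,0],[0,0,0],[0,0,0],[0,0,0],[0,0,0]], "xyz": [[-1,-3,1],[0,0,0],[0,0,0],[0,0,0],[0,0,0],[0,0,0],[0,0,0]], "grip": [155,255,255,255,255,255,255], "squeeze": 50}}

```text
clock: 14.22
tool_pos: [0.4594, -0.1455, 0.0622]
tool_rot: [2.72, 0.621, 0.937]
force: [-5.0, -0.1, 6.8]
opening: 0.0106
grip_force: 50.0
```

```bash
python3 -c "from h import *; rep()"
```

```text
t 14.2167 bar 118.28 F [-5.  -0.1  6.8] M [ 0.12  0.4  -0.01] M.ax -0.08 tau6 -0.103 op 0.0106 g 50.0 q [-0.89 -0.32  2.54  0.9   0.62 -0.44] tool-ax off mm [ 1.6 -0.3 -5.1]
```

Emit:
{"fn": "apply_moves", "kwargs": {"delta_rot": [[0,0,4],[0,0,5],[0,0,5],[0,0,5],[0,0,5],[0,0,5],[0,0,5],[0,0,0]], "xyz": [[0,0,0.1],[0,0,0.2],[0,0,0.2],[0,0,0.2],[0,0,0.1],[0,0,0.2],[0,0,0.2],[0,0,0]], "grip": [255,255,255,255,255,255,255,255]}}

```text
clock: 14.88
tool_pos: [0.46, -0.145, 0.0611]
tool_rot: [2.954, -0.215, 1.04]
force: [-13.9, 2.2, 15.4]
opening: 0.0108
grip_force: 50.0
```

```bash
python3 -c "from h import *; rep()"
```

```text
t 14.8833 bar 84.17 F [-13.9   2.2  15.4] M [0.46 0.83 0.31] M.ax -0.024 tau6 0.868 op 0.0108 g 50.0 q [-0.89 -0.32  2.54  0.9   0.62  0.15] tool-ax off mm [ 2.2 -0.1 -6.3]
```

Emit:
{"fn": "apply_moves", "kwargs": {"delta_rot": [[0,0,4],[0,0,4],[0,0,4],[0,0,0]], "xyz": [[0,0,0.1],[0,0,0.1],[0,0,0.2],[0,0,0]], "grip": [255,255,255,255]}}

```text
clock: 15.22
tool_pos: [0.4603, -0.1448, 0.0609]
tool_rot: [-2.857, 0.51, -1.014]
force: [-18.5, 4.4, 19.0]
opening: 0.0104
grip_force: 50.1
```

```bash
python3 -c "from h import *; rep()"
```

```text
t 15.2167 bar 72.26 F [-18.5   4.4  19. ] M [0.51 1.04 0.64] M.ax 0.208 tau6 0.818 op 0.0104 g 50.1 q [-0.89 -0.32  2.54  0.9   0.62  0.36] tool-ax off mm [ 2.4 -0.1 -6.6]
```

Emit:
{"fn": "apply_moves", "kwargs": {"delta_rot": [[0,0,3],[0,0,3],[0,0,0]], "xyz": [[0,0,0],[0,0,0],[0,0,0]], "grip": [255,255,255]}}

```text
clock: 15.47
tool_pos: [0.4603, -0.1446, 0.0608]
tool_rot: [-2.797, 0.651, -0.997]
force: [-12.9, 3.3, 13.7]
opening: 0.0107
grip_force: 50.1
```

```bash
python3 -c "from h import *; rep()"
```

```text
t 15.4667 bar 66.29 F [-12.9   3.3  13.7] M [0.41 0.65 0.63] M.ax 0.26 tau6 0.775 op 0.0107 g 50.1 q [-0.89 -0.32  2.54  0.9   0.62  0.46] tool-ax off mm [ 2.6 -0.1 -6.7]
```

Emit:
{"fn": "apply_moves", "kwargs": {"delta_rot": [[0,0,3],[0,0,3],[0,0,0]], "xyz": [[0,0,0],[0,0,0],[0,0,0]], "grip": [255,255,255]}}

```text
clock: 15.72
tool_pos: [0.4603, -0.1445, 0.0607]
tool_rot: [-2.731, 0.788, -0.977]
force: [-7.2, 3.3, 8.9]
opening: 0.0103
grip_force: 50.0
```

```bash
python3 -c "from h import *; rep()"
```

```text
t 15.7167 bar 60.27 F [-7.2  3.3  8.9] M [0.39 0.39 0.7 ] M.ax 0.319 tau6 0.814 op 0.0103 g 50.0 q [-0.89 -0.32  2.54  0.9   0.62  0.57] tool-ax off mm [ 2.7 -0.  -6.8]
```

Emit:
{"fn": "apply_moves", "kwargs": {"delta_rot": [[0,0,3],[0,0,3],[0,0,0]], "xyz": [[0,0,0.1],[0,0,0.1],[0,0,0]], "grip": [255,255,255]}}

```text
clock: 15.97
tool_pos: [0.4605, -0.1445, 0.0606]
tool_rot: [-2.659, 0.92, -0.955]
force: [-9.1, 4.1, 11.7]
opening: 0.0104
grip_force: 50.1
```

```bash
python3 -c "from h import *; rep()"
```

```text
t 15.9667 bar 54.3 F [-9.1  4.1 11.7] M [0.41 0.48 0.77] M.ax 0.369 tau6 0.843 op 0.0104 g 50.1 q [-0.89 -0.31  2.54  0.9   0.62  0.67] tool-ax off mm [ 2.7 -0.1 -7. ]
```

Emit:
{"fn": "apply_moves", "kwargs": {"delta_rot": [[0,0,3],[0,0,0]], "xyz": [[0,0,0.1],[0,0,0]], "grip": [255,255]}}

```text
clock: 16.13
tool_pos: [0.4606, -0.1444, 0.0606]
tool_rot: [-2.621, 0.984, -0.944]
force: [-9.8, 3.2, 12.8]
opening: 0.0106
grip_force: 50.1
```

```bash
python3 -c "from h import *; rep()"
```

```text
t 16.1333 bar 51.32 F [-9.8  3.2 12.8] M [0.42 0.48 0.87] M.ax 0.438 tau6 0.871 op 0.0106 g 50.1 q [-0.89 -0.31  2.54  0.9   0.62  0.72] tool-ax off mm [ 2.8 -0.1 -7. ]
```

Emit:
{"fn": "apply_moves", "kwargs": {"delta_rot": [[0,0,3],[0,0,0]], "xyz": [[0,0,0.1],[0,0,0]], "grip": [255,255]}}

```text
clock: 16.3
tool_pos: [0.4606, -0.1444, 0.0605]
tool_rot: [-2.582, 1.047, -0.932]
force: [-12.1, 4.7, 14.4]
opening: 0.0109
grip_force: 50.1
```

```bash
python3 -c "from h import *; rep()"
```

```text
t 16.3 bar 48.34 F [-12.1   4.7  14.4] M [0.47 0.54 0.87] M.ax 0.409 tau6 0.911 op 0.0109 g 50.1 q [-0.89 -0.31  2.54  0.9   0.62  0.78] tool-ax off mm [ 2.8 -0.1 -7.1]
```

Emit:
{"fn": "apply_moves", "kwargs": {"delta_rot": [[0,0,3],[0,0,0]], "xyz": [[0,0,0.1],[0,0,0]], "grip": [255,255]}}

```text
clock: 16.47
tool_pos: [0.4607, -0.1444, 0.0604]
tool_rot: [-2.542, 1.109, -0.919]
force: [-12.8, 4.7, 15.3]
opening: 0.0107
grip_force: 50.1
```

```bash
python3 -c "from h import *; rep()"
```

```text
t 16.4667 bar 45.34 F [-12.8   4.7  15.3] M [0.51 0.56 0.93] M.ax 0.429 tau6 0.876 op 0.0107 g 50.1 q [-0.89 -0.31  2.54  0.9   0.62  0.83] tool-ax off mm [ 2.8 -0.2 -7.2]
```

Emit:
{"fn": "apply_moves", "kwargs": {"delta_rot": [[0,0,2],[0,0,2]], "xyz": [[0,0,0],[0,0,0]], "grip": [255,255], "squeeze": 60}}

```text
clock: 16.63
tool_pos: [0.4608, -0.1443, 0.0605]
tool_rot: [-2.486, 1.188, -0.902]
force: [-6.5, 5.2, 11.6]
opening: 0.0102
grip_force: 60.2
```

```bash
python3 -c "from h import *; rep()"
```

```text
t 16.6333 bar 41.37 F [-6.5  5.2 11.6] M [0.49 0.16 1.14] M.ax 0.598 tau6 0.142 op 0.0102 g 60.2 q [-0.89 -0.31  2.54  0.9   0.62  0.9 ] tool-ax off mm [ 2.9 -0.2 -7.2]
```

Emit:
{"fn": "apply_moves", "kwargs": {"delta_rot": [[0,0,2],[0,0,2]], "xyz": [[0,0,0.1],[0,0,0]], "grip": [255,255]}}

```text
clock: 16.8
tool_pos: [0.4606, -0.1443, 0.0602]
tool_rot: [-2.43, 1.266, -0.883]
force: [-15.3, 4.8, 14.8]
opening: 0.0105
grip_force: 60.5
```

```bash
python3 -c "from h import *; rep()"
```

```text
t 16.8 bar 37.43 F [-15.3   4.8  14.8] M [0.13 0.78 1.19] M.ax 0.873 tau6 0.415 op 0.0105 g 60.5 q [-0.89 -0.31  2.54  0.9   0.62  0.97] tool-ax off mm [ 2.9  0.1 -7.3]
```

Emit:
{"fn": "apply_moves", "kwargs": {"delta_rot": [[0,0,0],[0,0,0]], "xyz": [[0,0,0],[0,0,0]], "grip": [255,255]}}

```text
clock: 16.97
tool_pos: [0.4605, -0.1444, 0.0601]
tool_rot: [-2.432, 1.264, -0.884]
force: [-13.9, 3.2, 13.3]
opening: 0.0106
grip_force: 60.5
```

```bash
python3 -c "from h import *; rep()"
```

```text
t 16.9667 bar 37.53 F [-13.9   3.2  13.3] M [0.18 0.78 1.13] M.ax 0.803 tau6 0.875 op 0.0106 g 60.5 q [-0.89 -0.31  2.54  0.9   0.62  0.96] tool-ax off mm [ 2.8  0.2 -7.3]
```

Emit:
{"fn": "apply_moves", "kwargs": {"delta_rot": [[0,0,0],[0,0,0],[0,0,0],[0,0,0],[0,0,0],[0,0,0],[0,0,0],[0,0,0],[0,0,0]], "xyz": [[0,0,0],[0,0,0],[0,0,0],[0,0,-10],[0,0,-20],[0,0,-25],[0,0,-25],[0,0,0],[0,0,0]], "grip": [145,145,145,145,145,145,145,145,145]}}

```text
clock: 17.72
tool_pos: [0.4112, -0.1431, 0.1243]
tool_rot: [-2.429, 1.271, -0.894]
force: [-1.0, 0.3, 0.1]
opening: 0.0398
grip_force: 0.0
```

Run:
```python
from h import *
import pickle
rep(); d=cap("wrist"); pickle.dump(d,open("w9.pkl","wb")); x0,y0=150,80
t=cap("top"); pickle.dump(t,open("t9.pkl","wb"))
save("w9",cv2.resize(d["color"][90:240,190:390],None,fx=4,fy=4,interpolation=cv2.INTER_CUBIC))
```

```text
t 17.7167 bar 37.4 F [-1.   0.3  0.1] M [0.09 0.29 0.01] M.ax -0.038 tau6 0.048 op 0.0398 g 0.0 q [-1.05 -0.77  2.64  0.68  0.96  1.17] tool-ax off mm [ 2.4 -0.5 73.6]
```

View pics/w9.png

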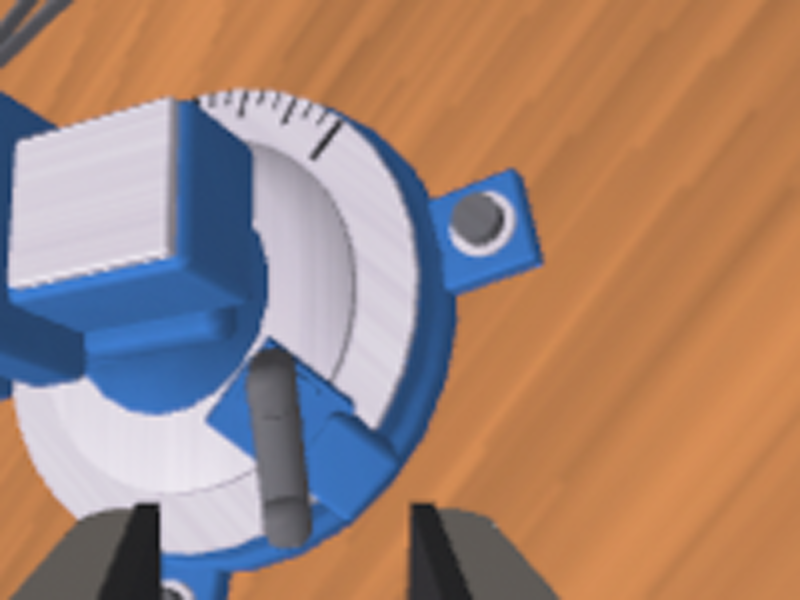

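The bar runs from (270,365) to (288,530), so about 6 degrees behind the tool: the pads gave a little at the end. The 0 line is at (325,140), and the tail hides the pointer. I will regrip square to the bar and feel the torque once more.

Run:
```python
from h import *
import pickle
d=pickle.load(open("w9.pkl","rb")); T=np.array(d["tool_from_camera"]); Rt=d["M"]@T[:3,:3].T; p=d["P"]-Rt@T[:3,3]
g=cv2.cvtColor(d["color"],cv2.COLOR_RGB2HSV)
m=((g[...,2]<125)&(g[...,1]<60)).astype(np.uint8); m[:176]=0;m[229:]=0;m[:,:248]=0;m[:,270:]=0
n,l,st,ce=cv2.connectedComponentsWithStats(m); i=1+np.argmax(st[1:,4]); print(st[i],ce[i])
q=rays(d,np.argwhere(l==i)[:,::-1])@Rt; c=T[:3,3]; z=.0736-.012   # bar top plane
P=(c+q*((z-c[2])/q[:,2])[:,None])*1e3; print(P.mean(0)); w,v=np.linalg.eigh(np.cov(P[:,:2].T)); b=v[:,1]*np.sign(v[0,1]); print(np.sqrt(w),"bar vs tool deg",np.degrees(np.arctan2(b[1],b[0])))
print("grasp pose in tool", (Rt.T@(np.array([.4605,-.1444,.0601])-p)*1e3).round(1))
```

```text
[252 177  16  50 526] [259.61406844 201.48098859]
[ 1.25344745  0.16709263 61.6       ]
[ 2.64823604 12.27194478] bar vs tool deg -6.028724523530395
grasp pose in tool [-3.6 -0.2 80.9]
```

Emit:
{"fn": "apply_moves", "kwargs": {"delta_rot": [[0,0,-3],[0,0,-3],[0,0,0],[0,0,0],[0,0,0],[0,0,0],[0,0,0]], "xyz": [[-1.5,0,10],[-1.5,0,16],[0,0,16],[0,0,16],[0,0,14],[0,0,9],[0,0,0]], "grip": [145,145,145,145,145,145,145]}}

```text
clock: 18.4
tool_pos: [0.4583, -0.1394, 0.0524]
tool_rot: [-2.514, 1.154, -0.895]
force: [-0.5, 0.8, -1.6]
opening: 0.0399
grip_force: 0.0
```

```bash
python3 -c "
from h import *; rep(); s=monitor.get_state(); print(rot(s['tool_rot']).T@(np.array([.4605,-.1444,.0601])-s['tool_pos'])*1e3)"
```

```text
t 18.4 bar 43.04 F [-0.5  0.8 -1.6] M [0.14 0.37 0.02] M.ax -0.06 tau6 -0.368 op 0.0399 g 0.0 q [-0.88 -0.3   2.54  0.91  0.61  0.86] tool-ax off mm [  7.7   6.8 -11.9]
[ 8.13969674 -1.4207428  -4.48369594]
```

Emit:
{"fn": "apply_moves", "kwargs": {"delta_rot": [[0,0,0],[0,0,0],[0,0,0],[0,0,0],[0,0,0],[0,0,0],[0,0,0],[0,0,0]], "xyz": [[8,-1.4,-4.5],[0,0,0],[0,0,0],[0,0,0],[0,0,0],[0,0,0],[0,0,0],[0,0,0]], "grip": [145,145,255,255,255,255,255,255], "squeeze": 60}}

```text
clock: 19.07
tool_pos: [0.4613, -0.1476, 0.065]
tool_rot: [-2.516, 1.152, -0.911]
force: [-4.3, -1.5, -0.3]
opening: 0.0103
grip_force: 60.0
```

```bash
python3 -c "
from h import *; rep(); s=monitor.get_state(); print(rot(s['tool_rot']).T@(np.array([.4605,-.1444,.0601])-s['tool_pos'])*1e3)"
```

```text
t 19.0667 bar 43.32 F [-4.3 -1.5 -0.3] M [-0.19  0.9  -0.09] M.ax 0.07 tau6 0.139 op 0.0103 g 60.0 q [-0.89 -0.32  2.53  0.88  0.63  0.88] tool-ax off mm [-0.4 -3.5 -4.1]
[-4.96897903  0.45491166  3.13258895]
```

Emit:
{"fn": "apply_moves", "kwargs": {"delta_rot": [[0,0,2],[0,0,1],[0,0,0]], "xyz": [[0,0,0],[0,0,0],[0,0,0]], "grip": [255,255,255]}}

```text
clock: 19.32
tool_pos: [0.4613, -0.1477, 0.0649]
tool_rot: [-2.474, 1.212, -0.898]
force: [-5.7, -3.4, -2.1]
opening: 0.0104
grip_force: 60.0
```

```bash
python3 -c "from h import *; rep()"
```

```text
t 19.3167 bar 40.33 F [-5.7 -3.4 -2.1] M [-0.58  1.12  0.08] M.ax 0.445 tau6 0.716 op 0.0104 g 60.0 q [-0.89 -0.32  2.53  0.88  0.63  0.94] tool-ax off mm [-0.4 -3.5 -4.1]
```

Emit:
{"fn": "apply_moves", "kwargs": {"delta_rot": [[0,0,2],[0,0,1],[0,0,0]], "xyz": [[0,0,0],[0,0,0],[0,0,0]], "grip": [255,255,255]}}

```text
clock: 19.57
tool_pos: [0.4612, -0.1477, 0.0648]
tool_rot: [-2.431, 1.27, -0.884]
force: [-3.6, -2.9, -2.2]
opening: 0.0107
grip_force: 60.3
```

```bash
python3 -c "from h import *; rep()"
```

```text
t 19.5667 bar 37.38 F [-3.6 -2.9 -2.2] M [-0.81  1.22  0.17] M.ax 0.664 tau6 0.965 op 0.0107 g 60.3 q [-0.89 -0.32  2.53  0.88  0.63  0.99] tool-ax off mm [-0.5 -3.4 -4.1]
```

Emit:
{"fn": "apply_moves", "kwargs": {"delta_rot": [[0,0,2],[0,0,2],[0,0,0]], "xyz": [[0,0,0],[0,0,0],[0,0,0]], "grip": [255,255,255]}}

```text
clock: 19.82
tool_pos: [0.4612, -0.1477, 0.0649]
tool_rot: [-2.372, 1.345, -0.865]
force: [-4.2, -3.0, -3.3]
opening: 0.0112
grip_force: 62.0
```

```bash
python3 -c "from h import *; rep()"
```

```text
t 19.8167 bar 33.41 F [-4.2 -3.  -3.3] M [-1.07  1.2   0.48] M.ax 1.067 tau6 1.429 op 0.0112 g 62.0 q [-0.89 -0.32  2.53  0.88  0.63  1.06] tool-ax off mm [-0.5 -3.4 -4.1]
```

Emit:
{"fn": "apply_moves", "kwargs": {"delta_rot": [[0,0,0],[0,0,0],[0,0,0],[0,0,0],[0,0,0],[0,0,0],[0,0,0],[0,0,0]], "xyz": [[0,0,0],[0,0,0],[0,0,0],[0,0,-10],[0,0,-20],[0,0,-25],[0,0,-30],[0,0,0]], "grip": [145,145,145,145,145,100,100,100]}}

```text
clock: 20.48
tool_pos: [0.4124, -0.1469, 0.137]
tool_rot: [-2.371, 1.342, -0.889]
force: [0.6, -1.5, 0.9]
opening: 0.0552
grip_force: 0.0
```

Run:
```python
from h import *
import pickle
rep(); d=cap("wrist"); pickle.dump(d,open("w10.pkl","wb"))
p=np.array(monitor.get_state()["tool_pos"])+[0,0,.07]; Rt=downR(43.5); plan(p,Rt); print((Rt.T@(np.array([.5481,-.1366,.195])-p)*1e3).round(1))
```

```text
t 20.4833 bar 33.72 F [ 0.6 -1.5  0.9] M [0.05 0.29 0.  ] M.ax -0.02 tau6 0.369 op 0.0552 g 0.0 q [-1.06 -0.79  2.63  0.68  0.99  1.25] tool-ax off mm [-1.3 -9.3 82.8]
shift mm [ 26.  -35.8 -54.2] then rotvec deg [ -2.1 -44.7 -98.1]
[105.1  86.4   9.2]
```

Run:
```python
from h import *
p=np.array(monitor.get_state()["tool_pos"])+[0,0,.07]; Rt=downR(-50); plan(p,Rt); print((Rt.T@(np.array([.535,-.16,.215])-p)*1e3).round(1))
```

```text
shift mm [ 26.  -35.8 -54.2] then rotvec deg [-29.8 -25.5  -8.8]
[ 89.3 -85.1 -10.8]
```

Emit:
{"fn": "apply_moves", "kwargs": {"delta_rot": [[0,0,0],[0,0,0],[-5,-4.25,-1.5],[-5,-4.25,-1.5],[-5,-4.25,-1.5],[-5,-4.25,-1.5],[-5,-4.25,-1.5],[-5,-4.25,-1.5],[0,0,0]], "xyz": [[13,-18,-27],[13,-18,-27],[0,0,0],[0,0,0],[0,0,0],[0,0,0],[0,0,0],[0,0,0],[0,0,0]], "grip": [0,0,0,0,0,0,0,0,0]}}

```text
clock: 21.28
tool_pos: [0.4139, -0.1428, 0.1947]
tool_rot: [-2.85, 1.312, 0.037]
force: [-0.0, 1.3, 0.2]
opening: 0.0918
grip_force: 0.0
```

Emit:
{"fn": "apply_moves", "kwargs": {"delta_rot": [[0,0,0],[0,0,0],[0,0,0],[0,0,0],[0,0,0]], "xyz": [[22,-21,-3],[22,-21,-3],[22,-21,-3],[22,-21,-3],[0,0,0]], "grip": [0,0,0,0,0]}}

```text
clock: 21.7
tool_pos: [0.5362, -0.1567, 0.2071]
tool_rot: [-2.846, 1.317, 0.02]
force: [-1.0, 0.0, -0.5]
opening: 0.0919
grip_force: 0.0
```

Run:
```python
from h import *
import pickle
rep(); d=cap("wrist"); pickle.dump(d,open("w11.pkl","wb"))
g=cv2.cvtColor(d["color"],cv2.COLOR_RGB2GRAY).astype(np.float32)
# sample darkness along arcs about the swivel axis
B=np.radians(np.arange(-100,8,.25))
for r_,z in ((.0545,.0245),(.0555,.024),(.0565,.024),(.060,.022),(.063,.022),(.066,.022)):
    p=np.c_[CEN[0]+r_*np.cos(B),CEN[1]+r_*np.sin(B),np.full(len(B),z)]; uv=proj(d,p).astype(np.float32)
    I=cv2.remap(g,uv[:,:1],uv[:,1:],cv2.INTER_LINEAR).ravel(); med=np.median(I)
    w=np.clip(med-25-I,0,None); idx=np.where(w>0)[0]
    gr=np.split(idx,np.where(np.diff(idx)>1)[0]+1) if len(idx) else []
    print(r_,med,[(round(float(np.degrees((B[k]*w[k]).sum()/w[k].sum())),1),round(float(w[k].max()))) for k in gr])
```

```text
t 21.7 bar 49.18 F [-1.   0.  -0.5] M [0.07 0.02 0.  ] M.ax -0.038 tau6 0.215 op 0.0919 g 0.0 q [-0.5   0.13  1.64  0.    1.38  1.93] tool-ax off mm [  -6.9 -150.3   61.7]
0.0545 197.9082 [(-91.1, 14), (-46.3, 129)]
0.0555 200.99805 [(-91.1, 69), (-46.2, 127)]
0.0565 201.24951 [(-91.2, 120), (-46.2, 136)]
0.06 201.5625 [(-91.6, 123), (-76.0, 6), (-46.3, 107), (-2.0, 102)]
0.063 199.84766 [(-91.5, 111), (-76.4, 58), (-61.3, 66), (-46.5, 108), (-31.3, 32), (-16.7, 72), (-1.9, 101)]
0.066 188.9248 [(-91.5, 98), (-86.6, 25), (-81.5, 15), (-76.4, 56), (-71.2, 18), (-66.3, 39), (-61.2, 33), (-56.4, 37), (-51.3, 23), (-46.4, 68), (-41.6, 15), (-36.3, 24), (-31.6, 50), (-26.1, 6), (-16.7, 46), (-11.6, 2), (-6.8, 4), (-1.9, 96)]
```

```bash
python3 -c "from h import *; print(r.hand_in())"
```

```text
the job is handed in; nothing more can be done
None
```

The vise head is handed in at the 45 degree line: after tightening, the pointer measured within about 0.3 degrees of it. The knob was done up until it resisted with about 1 N m. I took the lock from that feel and did not push the head to test it, and the things round the vise were not touched.

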